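Key the pulley onto the test-stand spindle

TASK

Fit the drive pulley to the encoder test stand: take the square key out of the rack and drop it down the slot in the upright spindle until it stands on the bottom, then put the pulley on with its keyway over the key and slide it down fully home against the flange. Find the alignment by gentle feel: never press the key or the pulley hard against the stand or each other, do not let the pulley fall onto the stand, and leave the dowel pin, the amplifier and the black module where they are.

Things in the scene. Friction and masses are not known exactly. Their poses are not given: they have to be found in the camera images.
- stand: Fixed bench test stand: aluminium base 96 x 96 x 12 mm, grey 74 mm square bearing housing (top 34 mm above the bench), round steel flange 52 mm across (top at 42 mm), upright steel spindle 24 mm across (end at 74 mm, 3 mm bevel). Origin: centre of the underside, on the spindle axis; z up; x the side the slot roughly faces
- spindle_end (a point): Point on the spindle axis at its upper end, 74 mm above the bench, axes fixed to the stand. A slot 9.2 mm wide, inner wall 8 mm from the axis (2 mm bevel at the end), runs from here down the side. It faces the stand's +x roughly: the spindle may be turned up to 0.3 rad either way, not reported: find by feel or sight. Stiff: turns at about 0.5 N m (stops at 0.35 rad), not by light contact
- seat (a point): Point on the spindle axis at the flat top of the flange, 42 mm above the bench, where the pulley's underside rests when home. Below this level the spindle's slot goes on as a closed pocket in the flange, 9.2 mm wide, from 8 to 17 mm from the axis (centre 12.5 mm; outer wall flared by 2.4 mm over its top 6 mm), floor 18 mm above the bench
- rack: Grey plastic rack, fixed, 100 x 44 x 26 mm, origin at the centre of its underside, x along its length. Two pockets 20 mm deep, mouths on the 26 mm high top: a square one 9 mm wide at x = -25 mm for the key, a round one 9 mm wide at x = +25 mm for the dowel pin
- key: Loose square steel key, 8 x 8 x 52 mm, about 26 g, upright in the rack's square pocket: 32 mm stand above the rack, 0.5 mm play a side. Origin: centre of its lower end; z along it, upward; its sides face its x and y; ends not bevelled. Standing on the floor of the spindle's pocket, its upper end is 70 mm above the bench, 4 mm below the spindle's end
- hub: Loose aluminium toothed pulley, 32 mm high, 130 to 225 g, on the bench: toothed ring 60 mm across over the lower 16 mm, plain barrel 45 mm across over the upper 16 mm (grip it there). Through bore 25.2 mm with one keyway right through, 9.6 mm wide, reaching 19.2 mm from the axis towards its +x; edges not bevelled. Origin: centre of the underside on the bore axis; z up
- pin: Bystander: loose steel dowel pin, 8 mm diameter, 40 mm long, upright in the rack's round pocket; origin at its lower end
- amplifier: Bystander: loose ribbed aluminium amplifier case, 62 x 115 x 29 mm, origin at the centre of its underside
- module: Bystander: loose black module on a clear base, 50 x 75 x 21 mm, origin at the centre of its underside

How it is judged:
On the way, in this order (a step that is already met when the one before it is completed fails the run):
1. the key stands, released, on the floor of the spindle's slot while the pulley is still off the spindle (z of key in the frame of stand below 0.0205 m and horizontal distance between key and stand below 0.0155 m and angle between key's own z axis and vertical below 0.15 rad and contact force between the fingers and key below 0.1 N and horizontal distance between hub and stand above 0.05 m), for 0.2 s.
2. the pulley is home on the flange, over the key (z of hub in the frame of seat below 0.0025 m and horizontal distance between hub and seat below 0.003 m and z of key in the frame of stand below 0.0205 m and horizontal distance between key and stand below 0.0155 m), for 0.2 s.
At the end, for the whole second after the job is handed in: The key stands on the floor of the spindle's slot (within 2.5 mm) and the pulley is over it, upright within 0.06 rad, centred within 3 mm, its underside within 2.5 mm of the flange, at rest and released (all of step 2 and z of hub in the frame of seat above -0.0025 m and angle between hub's own z axis and vertical below 0.06 rad and angle between key's own z axis and vertical below 0.15 rad and linear speed of hub below 0.01 m/s); the robot touches nothing.
It fails at once if the key is pressed on the stand with more than 40 N (contact force between key and stand above 40 N).
It fails at once if the pulley is pressed on or dropped onto the stand with more than 40 N (contact force between hub and stand above 40 N).
It fails at once if the pulley is pressed on the key with more than 40 N (contact force between hub and key above 40 N).
It fails at once if the dowel pin, the amplifier or the module is moved more than 15 mm (distance of any of pin, amplifier, module from where it was at the start of the episode above 0.015 m).
It also fails if it takes over 72 s, if anything falls off the work surface, if the arm or the gripper's body presses on something with over 40 N, if the wrist force passes 120 N, or if a joint passes its speed limit or range.

ROBOT

A 7-joint arm with a two-finger parallel gripper is mounted at the origin on the work surface. World frame = base frame: x ahead of the robot, y to its left, z up, the work surface at z = 0. Lengths are in m, angles in rad, forces in N, time in s.
With the tool pointing down it reaches from about 0.35 to 0.9 m from the base axis. Payload 8.1 kg.
Tool frame: the origin (TCP) lies between the finger pads; the fingertips stand ahead of it and the grasp point (between the pads) is the TCP (arm.nose_length is the z of the fingertips in the tool frame, in m); z points along the fingers, y is the line along which they close (so a half turn about z gives the same grasp; the last joint's range is limited). The gripper opens to 92 mm and grips with 3 to 60 N. Pads are 19 mm wide; open, the fingers measure 130 mm over their backs; the gripper's body (75 mm by 190 mm) begins 47 mm behind the grasp point.
Start: joints at [1.211, 0.434, 0.025, 1.573, -0.012, 1.134, -0.075], TCP at [0.159, -0.605, 0.246] pointing down, gripper open.
Joint ranges: [-2.62, 2.62], [-0.44, 2.09], [-1.27, 1.32], [0.08, 2.57], [-1.32, 4.46], [0.12, 2], [-2.74, 2.74]. Speed limits (rad/s): [2.22, 2.22, 3.01, 3.01, 3.14, 3.14, 3.14].

INTERFACE

Orientations are given as a rotation vector (axis times angle).
In Python, from cell import sensors, optics, arm gives the robot as it stands.
- The arm moves only by the tool arm_command, never from a script. Its argument "deltas" is one flat list of numbers, 7 for each row, row after row: the turn, a rotation vector about the world's x, y, z as a fraction of full scale, then the shift along the world's x, y, z as a fraction of full scale, then the finger opening in mm, from 0 to 91.8. In form: [wx, wy, wz, dx, dy, dz, fingers, wx, wy, wz, dx, dy, dz, fingers, ...]. A call has 1 to 20 rows; each row is the pose to reach, as a shift and turn from the pose commanded when the call began; what a row does not reach only later rows make up. Full scale, the value 1, is 1 m for a shift and 90 degrees for a turn. A row lasts 1/10 s, in which the tool goes at most 50 mm and 8.59 degrees, less where a joint would pass 70% of its speed; a pose out of reach is approached as far as the arm can. A call with a number of a shift or a turn outside -1 to 1 is refused whole. A call with a gripper value outside its range is refused whole. The fingers move at their own pace and stop on an object; "force" is the grip in N (left out, the last holds). Time passes only in rows, so rows that repeat a pose let the fingers close. It gives the time, the measured TCP pose, the force, the opening and the grip force at its end, in the units of the state.
- sensors.observe(): the state, without advancing time (a new reading comes with each control period).
- optics.get_image(name): name is "scene" or "top"; returns the picture (480x640x3 uint8, blue, green, red); there is no depth.
- optics.calibration(name): a dict with "camera_matrix" (3x3 intrinsics, pixels), "D" ([k1, k2, p1, p2, k3] as OpenCV has them; the pictures are not rectified), "rvec" (rotation vector, rad) and "tvec" (3), from world to camera coordinates, as OpenCV has them. Camera axes: x right, y down, z forward; pixel columns grow to the right and rows downward; lengths in m; the calibration is good to about 2 mm. A picture is of the moment at which its call begins. calibration takes no time and is no camera call.
- arm.sign_off(): hands the job in; it is judged then, once.
The state is a dict: "clock": time; "joints": joint angles; "dq": joint speeds; "joint_efforts": joint torques, N m; "position": TCP position; "ee_rot": TCP orientation; "force": force on the tool from outside, world axes, zero at the start; "ft_torque": the same for the moment, N m; "width": opening from 0.0 (shut) to 1.0 (fully open); "gripper_force": force on a finger pad.
Only numpy, scipy, OpenCV 4.12 (cv2) and the standard library are available. Lean on these libraries where they do the work, as an engineer would, in place of code of your own. Each camera call takes 0.05 s, during which the arm holds its last target. There are 200 camera calls.

## Working session

There is one attempt and no reset: what is moved stays moved. The work goes in short steps, Python scripts to look and compute and a tool call to move; the robot and the scene stay as the last step left them, time stands still between calls to the robot, and variables do not carry over. Pictures are saved under pics/ and viewed, at most 10 in all, crops included, and the job is handed in when it is done.

Besides the shell and the picture viewer there is one more tool, called after "Request:" as a command line: name --argument value ..., lists and objects as JSON in quotes. arm_command: Moves the arm, as the interface text tells. Its arguments: {"type":"object","properties":{"deltas":{"type":"array","items":{"type":"number"}},"force":{"type":"number"}},"required":["deltas"]}

```bash
mkdir -p pics; ls
python3 - <<'E'
from cell import sensors, optics, arm
import cv2, numpy as np
print(sensors.observe(), arm.nose_length)
for n in ("scene","top"):
    c=optics.calibration(n); print(n,{k:np.round(v,4).tolist() for k,v in c.items()})
    R=cv2.Rodrigues(np.array(c["rvec"],float))[0]; print(-R.T@np.array(c["tvec"]).ravel())
    cv2.imwrite(f"pics/{n}0.png",optics.get_image(n))
E
```

```text
pics
{'clock': 0.0, 'joints': array([ 1.21141302,  0.43519262,  0.02494013,  1.57410547, -0.01158076,
        1.13399082, -0.07513646]), 'dq': array([ 0.00213398, -0.00222674, -0.00025195,  0.00087409, -0.00172538,
       -0.00094489, -0.00064525]), 'joint_efforts': array([-2.48737260e-04, -6.67846870e+01,  9.84649099e-01, -3.14473951e+01,
       -6.07324555e-02,  4.25805361e-02,  2.49581562e-04]), 'position': array([ 0.15856778, -0.60404934,  0.24496019]), 'ee_rot': array([-3.11424687e+00, -4.01946665e-01,  5.34908921e-04]), 'force': array([-0.50042696,  0.2702606 ,  0.69725666]), 'ft_torque': array([-0.05165996, -0.01235068, -0.01307468]), 'gripper_force': 0.0, 'width': 1.001767515963215} 0.019
scene {'camera_matrix': [[435.742, 0.0, 316.6666], [0.0, 435.742, 239.5559], [0.0, 0.0, 1.0]], 'D': [-0.0154, 0.0, 0.0, 0.0, 0.0], 'rvec': [0.9078, 2.3283, -1.2795], 'tvec': [0.4669, -0.1467, 1.0725]}
[0.99978801 0.41892183 0.46345624]
top {'camera_matrix': [[488.666, 0.0, 312.8297], [0.0, 488.666, 244.2331], [0.0, 0.0, 1.0]], 'D': [-0.1001, 0.0, 0.0, 0.0, 0.0], 'rvec': [2.1684, -2.219, 0.0571], 'tvec': [0.0311, 0.5997, 0.7973]}
[0.55700771 0.01676604 0.8281063 ]
```

View pics/top0.png

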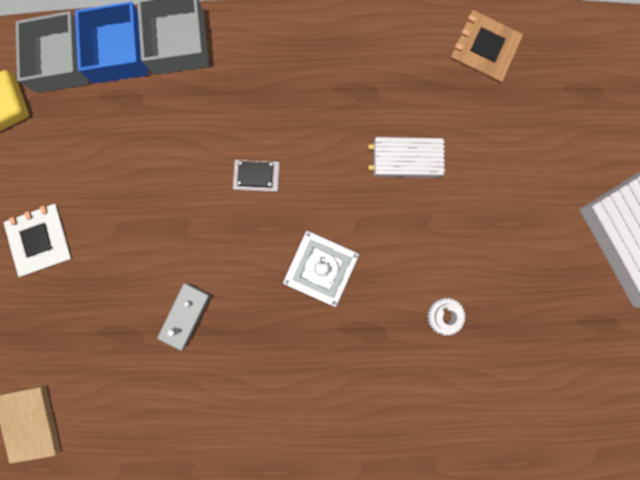

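View pics/scene0.png

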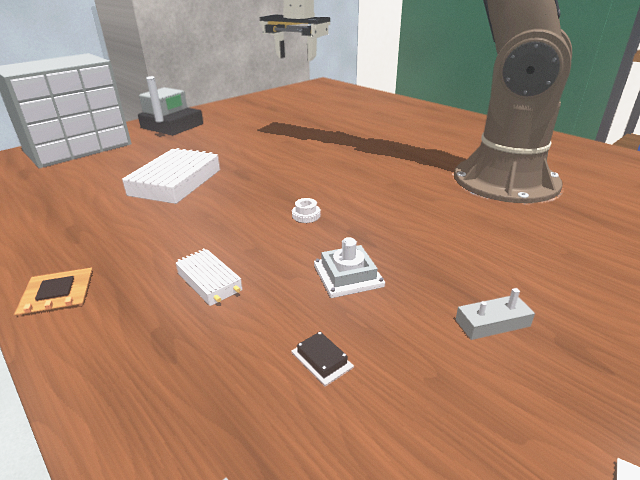

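Top view: stand near (322,268), rack (184,317) with the key and pin at about (172,332) and (188,304), hub at (447,317), amplifier (409,157), module (256,175). Next I'll enlarge the parts that matter.

Run:
```python
import cv2, numpy as np
t=cv2.imread("pics/top0.png"); s=cv2.imread("pics/scene0.png")
def cr(im,cx,cy,w,h,k): return cv2.resize(im[cy-h//2:cy+h//2,cx-w//2:cx+w//2],None,fx=k,fy=k,interpolation=cv2.INTER_CUBIC)
a=np.hstack([cr(t,322,268,80,80,5),cr(t,184,317,80,80,5)])
b=np.hstack([cr(t,447,317,40,40,5),cr(s,348,262,80,80,200/80),cr(s,306,210,40,40,5),cr(s,495,312,80,80,200/80)])
cv2.imwrite("pics/crops0.png",np.vstack([a,b]))
```

```text
(no output)
```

View pics/crops0.png

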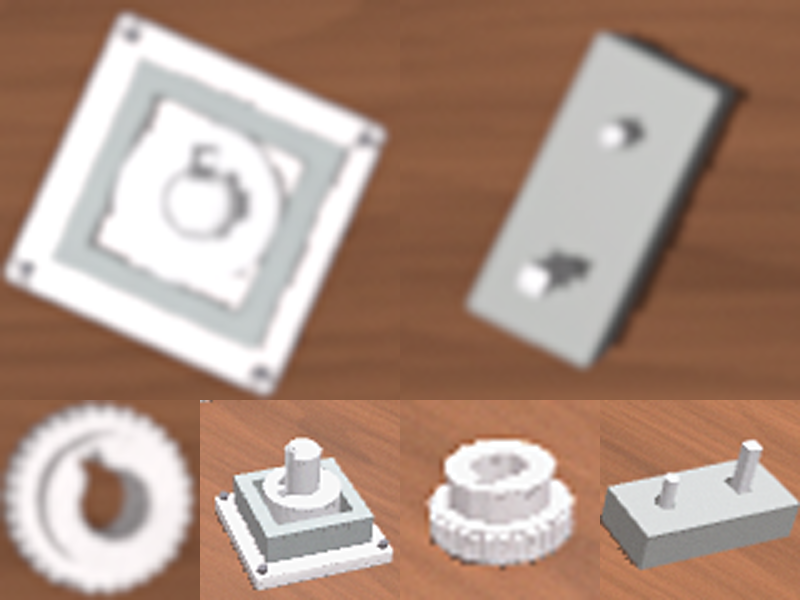

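Enlarged: the base corners are clear. The flange pocket mouth lies just above the spindle, at crop (205,158), so the slot faces image-up. The taller square key is at crop (533,280) and the pin at (613,135). The hub keyway points up and slightly left in the image.

```bash
cat > vis.py <<'E'
import cv2, numpy as np
from cell import optics
C={n:{k:np.array(v,float) for k,v in optics.calibration(n).items()} for n in ("top","scene")}
def proj(n,p):
    c=C[n]; return cv2.projectPoints(np.array(p,float).reshape(-1,1,3),c["rvec"],c["tvec"],c["camera_matrix"],c["D"])[0].reshape(-1,2)
def world(n,uv,z):
    c=C[n]; u=cv2.undistortPoints(np.array(uv,float).reshape(-1,1,2),c["camera_matrix"],c["D"]).reshape(-1,2)
    R=cv2.Rodrigues(c["rvec"])[0]; o=-R.T@c["tvec"].ravel(); d=np.c_[u,np.ones(len(u))]@R
    return o+d*((z-o[2])/d[:,2])[:,None]
def crop(xy,k,o): return (np.array(xy,float)+.5)/k-.5+np.array(o)
E
python3 - <<'E'
from vis import *
np.set_printoptions(precision=4,suppress=True)
P=world("top",crop([(122,12),(386,130),(268,394),(5,275)],5,(282,228)),.012)[:,:2]
print("base",P,P.mean(0),[np.linalg.norm(P[i]-P[i-1]) for i in range(4)],[np.arctan2(*(P[i]-P[i-1])[::-1]) for i in range(4)])
print("spindle top",world("top",crop([(197,203)],5,(282,228)),.074))
print("pocket",world("top",crop([(205,158),(190,150),(218,170)],5,(282,228)),.042))
Q=world("top",crop([(200,32),(322,92),(188,365),(67,305)],5,(144,277)),.026)[:,:2]
print("rack",Q,Q.mean(0),[np.linalg.norm(Q[i]-Q[i-1]) for i in range(4)],[np.arctan2(*(Q[i]-Q[i-1])[::-1]) for i in range(4)])
print("key",world("top",crop([(133,280)],5,(144,277)),.058),"pin",world("top",crop([(213,135)],5,(144,277)),.046))
print("hub ring",world("top",crop([(97,98)],5,(427,297)),.016),"bore top",world("top",crop([(112,100)],5,(427,297)),.032),"keyway",world("top",crop([(95,60)],5,(427,297)),.032))
# colour info for segmentation
t=cv2.imread("pics/top0.png"); h=cv2.cvtColor(t,cv2.COLOR_BGR2HSV)
m=((h[...,1]<60)).astype(np.uint8)
for n,(x0,x1,y0,y1) in dict(stand=(270,375,215,325),hub=(420,475,290,345),rack=(150,215,275,355)).items():
    c=max(cv2.findContours(m[y0:y1,x0:x1].copy(),cv2.RETR_EXTERNAL,cv2.CHAIN_APPROX_NONE)[0],key=cv2.contourArea)+np.array([x0,y0])
    print(n,cv2.minAreaRect(c),cv2.minEnclosingCircle(c),cv2.contourArea(c))
E
```

```text
base [[ 0.6246  0.0281]
 [ 0.583  -0.0592]
 [ 0.4961 -0.0176]
 [ 0.5376  0.0691]] [0.5603 0.0051] [np.float64(0.09617975540579443), np.float64(0.09676430375800087), np.float64(0.09643235017006802), np.float64(0.09613867697227452)] [np.float64(-0.44009608117082494), np.float64(-2.015100537242735), np.float64(2.6949943505860996), np.float64(1.1238584947780583)]
spindle top [[0.5599 0.0055 0.074 ]]
pocket [[ 0.5744  0.0021  0.042 ]
 [ 0.5771  0.0068  0.042 ]
 [ 0.5705 -0.002   0.042 ]]
rack [[0.5406 0.2319]
 [0.5201 0.1915]
 [0.4312 0.2378]
 [0.4513 0.2781]] [0.4858 0.2348] [np.float64(0.10050610901245016), np.float64(0.045294029696889476), np.float64(0.1003025576862434), np.float64(0.04503187459079394)] [np.float64(-0.47686019502178834), np.float64(-2.040139073302588), np.float64(2.6620987641063976), np.float64(1.1060254526749216)]
key [[0.4632 0.2462 0.058 ]] pin [[0.5079 0.2228 0.046 ]]
hub ring [[ 0.4751 -0.2019  0.016 ]] bore top [[ 0.4759 -0.2025  0.032 ]] keyway [[ 0.4891 -0.1973  0.032 ]]
stand ((320.5876770019531, 268.4278564453125), (59.702354431152344, 59.60082244873047), 23.96249008178711) ((320.9007873535156, 268.2286376953125), 40.677635192871094) 3434.5
hub ((446.00006103515625, 316.5000305175781), (37.47665786743164, 37.47665786743164), 45.0) ((446.1585388183594, 316.2951354980469), 19.202356338500977) 1082.0
rack ((183.46987915039062, 316.2760009765625), (30.175151824951172, 63.652015686035156), 26.029592514038086) ((183.5, 316.5), 34.12487030029297) 1819.0
```

View overlays.

```bash
cat > ov.py <<'E'
from vis import *
def rot(a): return np.array([[np.cos(a),-np.sin(a)],[np.sin(a),np.cos(a)]])
def panel(img,n,cx,cy,half,k,polys):
    o=np.array([cx-half,cy-half]); a=cv2.resize(img[cy-half:cy+half,cx-half:cx+half],None,fx=k,fy=k,interpolation=cv2.INTER_CUBIC)
    for p,col in polys:
        q=((proj(n,p)-o+.5)*k-.5); cv2.polylines(a,[np.round(q*8).astype(int).reshape(-1,1,2)],True,col,1,cv2.LINE_AA,3)
    return a
def circ(c,r,z): t=np.linspace(0,2*np.pi,60); return np.c_[c[0]+r*np.cos(t),c[1]+r*np.sin(t),z+0*t]
def box(c,a,x0,x1,w,z): return np.c_[np.array([[x0,-w/2],[x1,-w/2],[x1,w/2],[x0,w/2]])@rot(a).T+np.array(c)[:2],[z]*4]
E
python3 - <<'E'
from ov import *
t=cv2.imread("pics/top0.png"); s=cv2.imread("pics/scene0.png")
S=(.5603,.0051); R=(0,0,255); G=(0,160,0); B=(255,0,0)
H=(.4751,-.2019)
pol=lambda a:[(circ(S,.026,.042),G),(circ(S,.012,.074),G),(box(S,a,.008,.0194,.0092,.042),R),(box(S,a,.008,.012,.0092,.074),B),(box(S,-.44,-.048,.048,.096,.012),G)]
hp=[(circ(H,.03,.016),G),(circ(H,.0225,.032),G),(circ(H,.0126,.032),B),(box(H,.35,.0126,.0192,.0096,.032),R)]
a=np.hstack([panel(t,"top",321,264,16,8,p) for p in ([],pol(-.2),pol(-.3))])
b=np.hstack([panel(s,"scene",349,257,16,8,p) for p in ([],pol(-.2),pol(-.3))])
c=np.vstack([panel(t,"top",446,316,20,6,[]) ,panel(t,"top",446,316,20,6,hp)])
h=max(a.shape[0]*2,c.shape[0]); pad=lambda x:cv2.copyMakeBorder(x,0,h-x.shape[0],0,0,cv2.BORDER_CONSTANT)
cv2.imwrite("pics/ov1.png",np.hstack([pad(np.vstack([a,b]))[:, :800],]) )
cv2.imwrite("pics/ov1.png",cv2.resize(np.hstack([pad(np.vstack([a,b])),pad(c)]),(0,0),fx=.79,fy=.79) if False else np.hstack([cv2.copyMakeBorder(np.vstack([a[:, :],b]),0,h-512,0,0,cv2.BORDER_CONSTANT)[:, :768]]))
cv2.imwrite("pics/ov1.png",np.vstack([cv2.resize(a,(600,200),interpolation=cv2.INTER_AREA),cv2.resize(b,(600,200),interpolation=cv2.INTER_AREA)]) if False else np.vstack([a,b])); print(np.vstack([a,b]).shape)
d=panel(t,"top",446,316,20,10,[]); e=panel(t,"top",446,316,20,10,hp); cv2.imwrite("pics/ov2.png",np.hstack([d,e]))
E
```

```text
(512, 768, 3)
```

View pics/ov1.png

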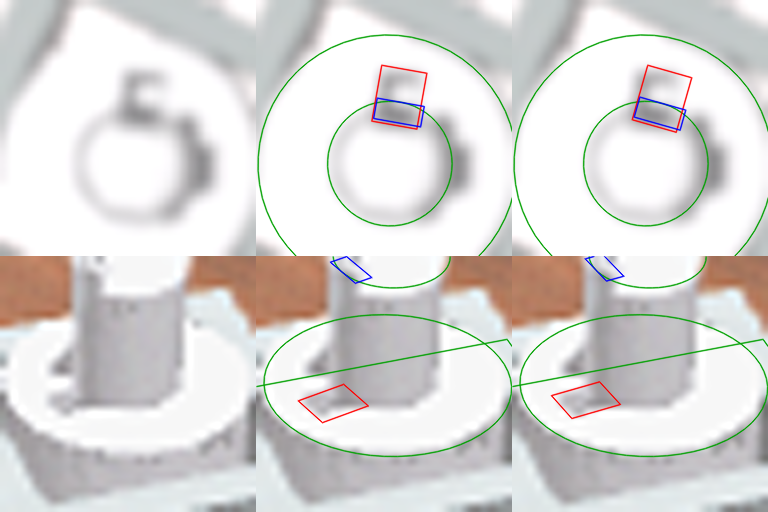

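View pics/ov2.png

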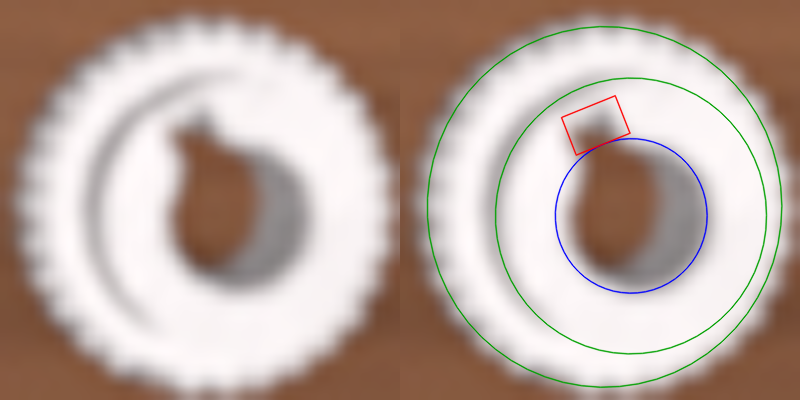

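The overlays agree with the pictures. Stand centre is (0.560, 0.005), slot yaw about -0.2 rad, key (0.4634, 0.2462) with yaw -0.475. Hub is at (0.475, -0.202) with keyway yaw about 0.35. I'll move above the key now.

Request:
arm_command --deltas '[0,0,-0.466,0.29,0.405,-0.02,40,0,0,-0.466,0.29,0.405,-0.02,40,0,0,-0.466,0.29,0.405,-0.02,40,0,0,-0.466,0.29,0.405,-0.02,40,0,0,-0.466,0.29,0.405,-0.02,40,0,0,-0.466,0.29,0.405,-0.02,40,0,0,-0.466,0.29,0.405,-0.02,40,0,0,-0.466,0.29,0.405,-0.02,40,0,0,-0.466,0.29,0.405,-0.02,40,0,0,-0.466,0.3044,0.8512,-0.1,40,0,0,-0.466,0.3044,0.8512,-0.1,40,0,0,-0.466,0.3044,0.8512,-0.1,40,0,0,-0.466,0.3044,0.8512,-0.1,40,0,0,-0.466,0.3044,0.8512,-0.1,40,0,0,-0.466,0.3044,0.8512,-0.1,40,0,0,-0.466,0.3044,0.8512,-0.1,40,0,0,-0.466,0.3044,0.8512,-0.1,40,0,0,-0.466,0.3044,0.8512,-0.1,40,0,0,-0.466,0.3044,0.8512,-0.1,40,0,0,-0.466,0.3044,0.8512,-0.1,40]' --force 20

```text
clock: 2.1
position: [0.461, 0.2554, 0.1448]
ee_rot: [-3.055, 0.72, 0.003]
force: [-0.8, -0.7, 0.7]
width: 0.434
gripper_force: 0.0
```

Request:
arm_command --deltas '[0,0,0,0,0,0,40,0,0,0,0,0,0,40,0,0,0,0,0,0,40]'

```text
clock: 2.4
position: [0.4635, 0.2446, 0.1458]
ee_rot: [3.051, -0.744, 0.0]
force: [0.6, -0.2, -0.5]
width: 0.436
gripper_force: 0.0
```

Run:
```python
from cell import sensors
s=sensors.observe(); r=s["ee_rot"]; import numpy as np
print(s["position"],r,2*np.arctan2(r[1],r[0])%(2*np.pi)-2*np.pi,np.abs(s["dq"]).max(),s["force"],s["ft_torque"])
```

```text
[0.46349063 0.24456356 0.14582392] [ 3.05135474e+00 -7.43857049e-01  2.78822657e-04] -0.47823069736919877 0.0062817028490909305 [ 0.57873744 -0.20705294 -0.54878655] [0.0366478  0.00249502 0.03028405]
```

Request:
arm_command --deltas '[0,0,0,0,0,-0.03,40,0,0,0,0,0,-0.06,40,0,0,0,0,0,-0.079,40,0,0,0,0,0,-0.079,40,0,0,0,0,0,-0.079,40]'

```text
clock: 2.9
position: [0.4636, 0.2456, 0.0673]
ee_rot: [3.052, -0.743, -0.0]
force: [-0.7, 1.0, -0.5]
width: 0.439
gripper_force: 0.0
```

```bash
cat > rd.py <<'E'
import sys
from cell import sensors, optics
import numpy as np
np.set_printoptions(precision=4,suppress=True)
def avg(n=4):
    P=[]
    for i in range(n):
        s=sensors.observe(); r=s["ee_rot"]
        P.append([*s["position"],2*np.arctan2(r[1],r[0]),*s["force"],*s["ft_torque"],s["gripper_force"],s["width"]]); 
        if i<n-1: im=optics.get_image("top")
    P=np.array(P); P[:,3]=(P[:,3]+np.pi)%(2*np.pi)-np.pi
    return P,im
if __name__=="__main__":
    P,_=avg(int(sys.argv[1])); print("pos",P[:,:3].mean(0),"sd",P[:,:3].std(0),"yaw",P[:,3].mean(),P[:,3].std()); print("F",P[:,4:7].mean(0),P[:,4:7].std(0),"T",P[:,7:10].mean(0),"grip",P[:,10:].mean(0))
E
python3 rd.py 5
```

```text
pos [0.4639 0.2463 0.0678] sd [0.0002 0.0005 0.0003] yaw -0.47661294478665683 0.00045916886907625056
F [ 0.2216  0.0831 -0.1871] [0.7093 0.4817 0.3384] T [0.1054 0.0173 0.0095] grip [0.     0.4365]
```

Request:
arm_command --deltas '[0,0,0,0,0,0,5,0,0,0,0,0,0,5,0,0,0,0,0,0,5,0,0,0,0,0,0,5,0,0,0,0,0,0,5,0,0,0,0,0,0,5]' --force 15

```text
clock: 3.7
position: [0.4631, 0.2467, 0.0667]
ee_rot: [3.053, -0.739, -0.0]
force: [0.3, -1.1, 0.8]
width: 0.088
gripper_force: 15.0
```

```bash
python3 rd.py 5
```

```text
pos [0.4631 0.2467 0.0667] sd [0. 0. 0.] yaw -0.4752502581333973 4.1472065581152324e-05
F [-0.0188 -0.614   0.6313] [0.3005 0.4566 0.1189] T [0.065  0.0231 0.0087] grip [15.0003  0.0826]
```

Request:
arm_command --deltas '[0,0,0,0,0,0.02,5,0,0,0,0,0,0.045,5,0,0,0,0,0,0.08,5,0,0,0,0,0,0.08,5,0,0,0.05,0.018,-0.04,0.08,5,0,0,0.1,0.036,-0.08,0.08,5,0,0,0.15,0.054,-0.12,0.08,5,0,0,0.175,0.072,-0.16,0.08,5,0,0,0.175,0.09,-0.2,0.08,5,0,0,0.175,0.105,-0.235,0.08,5,0,0,0.175,0.109,-0.2436,0.08,5,0,0,0.175,0.109,-0.2436,0.08,5,0,0,0.175,0.109,-0.2436,0.08,5]'

```text
clock: 5.2
position: [0.5715, 0.0046, 0.1463]
ee_rot: [-3.125, 0.312, 0.002]
force: [-1.2, 1.2, 0.3]
width: 0.083
gripper_force: 15.0
```

```bash
python3 rd.py 5
python3 - <<'E'
from ov import *
t=optics.get_image("top"); s=optics.get_image("scene"); cv2.imwrite("pics/top1.png",t); cv2.imwrite("pics/scene1.png",s)
S=(.5603,.0051);G=(0,160,0);R=(0,0,255);a=-.2
K=(S[0]+.0125*np.cos(a),S[1]+.0125*np.sin(a))
pol=[(box(K,a,-.004,.004,.008,.086),R),(circ(S,.012,.074),G),(box(S,a,.008,.012,.0092,.074),(255,0,0))]
u=[np.round(proj(n,[[.566,.004,.08]])[0]).astype(int) for n in ("top","scene")]; print(u)
f=lambda n,im,c,p: panel(im,n,c[0],c[1],24,8,p)
cv2.imwrite("pics/ov3.png",np.hstack([f("scene",s,u[1],[]),f("scene",s,u[1],pol)]))
E
```

```text
pos [0.5715 0.005  0.1465] sd [0.0001 0.0003 0.0002] yaw -0.19801132080418427 0.0006390485284963679
F [-0.5519  0.1396 -0.275 ] [0.4242 0.5862 0.4103] T [ 0.0372  0.0311 -0.001 ] grip [14.9997  0.0817]
[array([322, 264]), array([347, 238])]
```

View pics/ov3.png

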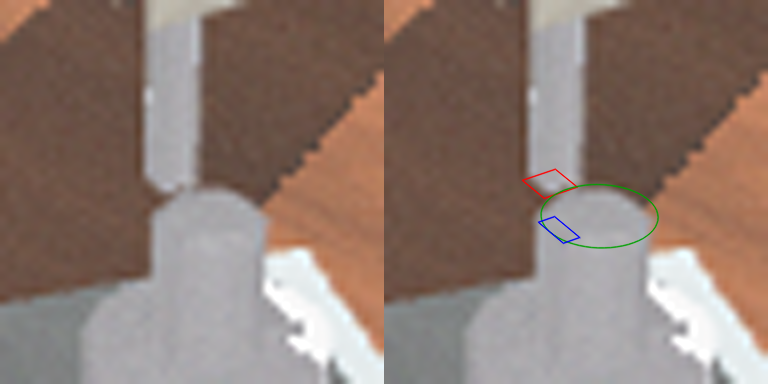

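The picture shows the key's bottom end just above the spindle, about 1 px right of the overlay. That matches the measured lag of roughly 2 mm in y, so I'll check whether the arm settles.

Request:
arm_command --deltas '[0,0,0,0,0,0,5,0,0,0,0,0,0,5,0,0,0,0,0,0,5]' --force 12

```text
clock: 5.8
position: [0.5721, 0.0031, 0.1468]
ee_rot: [3.126, -0.314, 0.0]
force: [-0.6, -0.3, -1.1]
width: 0.084
gripper_force: 12.0
```

```bash
python3 rd.py 3
```

```text
pos [0.5721 0.0031 0.1468] sd [0. 0. 0.] yaw -0.20040764089860388 7.41050431414526e-05
F [-0.1091 -0.2407 -0.418 ] [0.3622 0.3499 0.7197] T [ 0.041  0.025 -0.02 ] grip [11.9996  0.0861]
```

Request:
arm_command --deltas '[0,0,0,0,0,-0.006,5,0,0,0,0,0,-0.009,5,0,0,0,0,0,-0.011,5,0,0,0,0,0,-0.012,5,0,0,0,0,0,-0.013,5,0,0,0,0,0,-0.014,5,0,0,0,0,0,-0.014,5]' --force 10

```text
clock: 6.6
position: [0.5721, 0.0031, 0.1327]
ee_rot: [3.126, -0.314, -0.0]
force: [-0.4, -0.1, -0.2]
width: 0.082
gripper_force: 10.0
```

```bash
python3 rd.py 3
```

```text
pos [0.5721 0.0031 0.1327] sd [0.     0.     0.0001] yaw -0.20039561163668798 1.4636157633390861e-05
F [ 0.3064 -0.013  -0.5463] [0.5996 0.5075 0.2487] T [ 0.016   0.0219 -0.0075] grip [9.9996 0.0834]
```

Request:
arm_command --deltas '[0,0,0,0,0,-0.001,5,0,0,0,0,0,-0.002,5,0,0,0,0,0,-0.003,5,0,0,0,0,0,-0.004,5,0,0,0,0,0,-0.005,5]'

```text
clock: 7.2
position: [0.5721, 0.0031, 0.1276]
ee_rot: [3.126, -0.314, 0.0]
force: [-0.2, -0.5, -0.6]
width: 0.085
gripper_force: 10.0
```

```bash
python3 rd.py 3
```

```text
pos [0.5721 0.0031 0.1276] sd [0.     0.     0.0001] yaw -0.2003588793338348 3.1545684162713106e-05
F [-0.1061 -0.1774 -0.4173] [0.057  0.2679 0.1463] T [ 0.0287 -0.0497  0.0078] grip [9.9997 0.0847]
```

Request:
arm_command --deltas '[0,0,0,0,0,-0.002,5,0,0,0,0,0,-0.004,5,0,0,0,0,0,-0.006,5,0,0,0,0,0,-0.008,5,0,0,0,0,0,-0.01,5,0,0,0,0,0,-0.012,5,0,0,0,0,0,-0.014,5,0,0,0,0,0,-0.016,5,0,0,0,0,0,-0.018,5,0,0,0,0,0,-0.02,5,0,0,0,0,0,-0.02,5]'

```text
clock: 8.4
position: [0.572, 0.003, 0.1074]
ee_rot: [3.126, -0.314, -0.0]
force: [1.0, 0.1, -0.5]
width: 0.085
gripper_force: 10.0
```

```bash
python3 rd.py 3
```

```text
pos [0.5721 0.003  0.1076] sd [0.     0.     0.0001] yaw -0.20039526648567443 1.4925409408581908e-05
F [ 0.6251  0.0932 -0.5754] [0.2691 0.0655 0.1453] T [ 0.0037 -0.1508  0.0049] grip [9.9995 0.0851]
```

Request:
arm_command --deltas '[0,0,0,0,0,-0.0015,5,0,0,0,0,0,-0.0025,5,0,0,0,0,0,-0.0035,5,0,0,0,0,0,-0.0045,5,0,0,0,0,0,-0.0055,5,0,0,0,0,0,-0.0065,5,0,0,0,0,0,-0.0065,5]'

```text
clock: 9.2
position: [0.5721, 0.0031, 0.1011]
ee_rot: [3.126, -0.314, -0.0]
force: [1.1, -0.3, -0.1]
width: 0.083
gripper_force: 10.0
```

```bash
python3 rd.py 3
```

```text
pos [0.5721 0.0031 0.1011] sd [0. 0. 0.] yaw -0.20037137450605513 3.468326287713831e-05
F [ 0.7932 -0.1219 -0.841 ] [0.2965 0.1692 0.6881] T [ 0.0231 -0.2067 -0.0154] grip [9.9996 0.0852]
```

Request:
arm_command --deltas '[0,0,0,0.0002,0,-0.001,5,0,0,0,0.0003,0,-0.002,5,0,0,0,0.0003,0,-0.003,5,0,0,0,0.0003,0,-0.004,5,0,0,0,0.0003,0,-0.005,5,0,0,0,0.0003,0,-0.006,5,0,0,0,0.0003,0,-0.007,5,0,0,0,0.0003,0,-0.007,5]'

```text
clock: 10.1
position: [0.5723, 0.0031, 0.0941]
ee_rot: [3.126, -0.314, -0.0]
force: [0.2, 0.4, -0.2]
width: 0.085
gripper_force: 10.0
```

```bash
python3 rd.py 3
```

```text
pos [0.5724 0.0031 0.0941] sd [0.     0.     0.0001] yaw -0.20034921077210624 2.0983032926377413e-05
F [ 0.192  -0.0568 -0.4069] [0.0984 0.3164 0.2864] T [0.0279 0.0182 0.005 ] grip [9.9996 0.0853]
```

Request:
arm_command --deltas '[0,0,0,0,0,0,20,0,0,0,0,0,0,20,0,0,0,0,0,0,20,0,0,0,0,0,0,20,0,0,0,0,0,0.04,20,0,0,0,0,0,0.08,40,0,0,0,0,0,0.08,60]'

```text
clock: 10.9
position: [0.5755, 0.0035, 0.1795]
ee_rot: [-3.124, 0.314, -0.014]
force: [0.6, -0.3, -0.2]
width: 0.345
gripper_force: 0.0
```

Run:
```python
from ov import *
t=optics.get_image("top"); s=optics.get_image("scene")
S=(.5603,.0051);G=(0,160,0);R=(0,0,255);a=-.2
pol=[(box(S,a,.0085,.0165,.008,.07),R),(circ(S,.012,.074),G),(circ(S,.026,.042),G)]
c=np.round(proj("scene",[[.566,.004,.06]])[0]).astype(int); d=np.round(proj("top",[[.566,.004,.06]])[0]).astype(int)
cv2.imwrite("pics/ov4.png",np.hstack([panel(s,"scene",*c,24,8,[]),panel(s,"scene",*c,24,8,pol)]))
```

```text
(no output)
```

View pics/ov4.png

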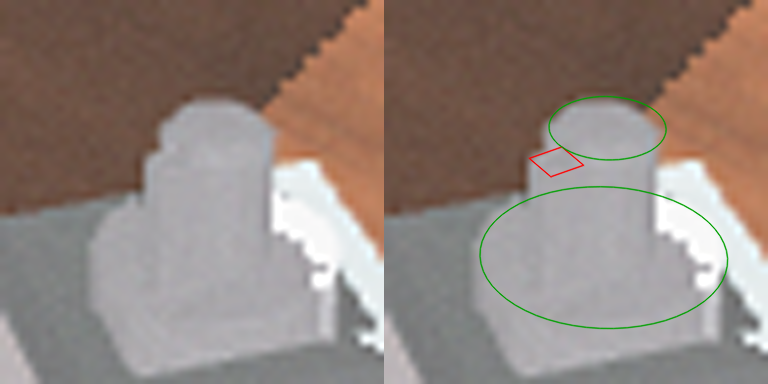

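The key top sits about 4 mm below the spindle end at the predicted outline, step at about (150,155) in the crop, so the key is home. Next the hub: a light squeeze at two yaws to centre it.

Request:
arm_command --deltas '[0,0,-0.08,-0.02,-0.04,0,64,0,0,-0.16,-0.04,-0.08,0,64,0,0,-0.24,-0.06,-0.12,-0.02,64,0,0,-0.32,-0.08,-0.16,-0.04,64,0,0,-0.4,-0.0976,-0.2045,-0.06,64,0,0,-0.414,-0.0976,-0.2045,-0.08,64,0,0,-0.414,-0.0976,-0.2045,-0.08,64,0,0,-0.414,-0.0976,-0.2045,-0.08,64,0,0,-0.414,-0.0976,-0.2045,-0.08,64,0,0,-0.414,-0.0976,-0.2045,-0.1,64,0,0,-0.414,-0.0976,-0.2045,-0.12,64,0,0,-0.414,-0.0976,-0.2045,-0.13,64,0,0,-0.414,-0.0976,-0.2045,-0.137,64,0,0,-0.414,-0.0976,-0.2045,-0.137,64,0,0,-0.414,-0.0976,-0.2045,-0.137,64]' --force 5

```text
clock: 12.5
position: [0.4753, -0.2014, 0.0378]
ee_rot: [-2.862, 1.296, -0.001]
force: [-0.5, -0.4, 0.2]
width: 0.692
gripper_force: 0.0
```

```bash
python3 rd.py 3
```

```text
pos [ 0.4754 -0.2015  0.0379] sd [0.     0.0001 0.0001] yaw -0.8504436006906003 0.00013854588672092922
F [-0.0451  0.2681 -0.2201] [0.3913 0.5599 0.2792] T [0.1061 0.0021 0.0003] grip [0.     0.6966]
```

Squeeze, open, turn +1.2 rad, and squeeze again.

Request:
arm_command --deltas '[0,0,0,0,0,0,40,0,0,0,0,0,0,40,0,0,0,0,0,0,40,0,0,0,0,0,0,40,0,0,0,0,0,0,62,0,0,0,0,0,0,62,0,0,0,0,0,0,62,0,0,0.09,0,0,0,62,0,0,0.18,0,0,0,62,0,0,0.27,0,0,0,62,0,0,0.36,0,0,0,62,0,0,0.45,0,0,0,62,0,0,0.54,0,0,0,62,0,0,0.63,0,0,0,62,0,0,0.72,0,0,0,62,0,0,0.764,0,0,0,62,0,0,0.764,0,0,0,62,0,0,0.764,0,0,0,62,0,0,0.764,0,0,0,62]' --force 5

```text
clock: 14.5
position: [0.4748, -0.2014, 0.0372]
ee_rot: [3.094, 0.543, -0.0]
force: [0.1, -0.1, 0.4]
width: 0.679
gripper_force: 0.0
```

```bash
python3 rd.py 3
```

```text
pos [ 0.4748 -0.2014  0.0372] sd [0. 0. 0.] yaw 0.34800896511595864 0.00035551473982738026
F [-0.2518 -0.2274 -0.3606] [0.3791 0.0921 0.555 ] T [-0.0425 -0.0187  0.0199] grip [0.     0.6764]
```

Request:
arm_command --deltas '[0,0,0,0,0,0,40,0,0,0,0,0,0,40,0,0,0,0,0,0,40,0,0,0,0,0,0,40]' --force 5

```text
clock: 15.0
position: [0.4749, -0.2015, 0.0373]
ee_rot: [3.094, 0.546, 0.0]
force: [0.1, 0.1, -0.4]
width: 0.487
gripper_force: 5.0
```

```bash
python3 rd.py 3
```

```text
pos [ 0.4749 -0.2015  0.0373] sd [0. 0. 0.] yaw 0.3492592847622529 2.5097743416521736e-05
F [ 0.4974 -0.4086 -0.4815] [0.3214 0.4383 0.1405] T [-0.1047 -0.0612  0.0153] grip [4.9999 0.4858]
```

Run:
```python
from vis import *
t=cv2.cvtColor(cv2.imread("pics/top0.png"),cv2.COLOR_BGR2GRAY).astype(np.float32)
for H in [(.4751,-.2019),(.4749,-.2015),(.4755,-.2022)]:
  for z in (.032,.029):
    th=np.arange(-.5,1.2,.05); r=np.arange(.015,.0185,.0005)
    P=np.array([[H[0]+a*np.cos(b),H[1]+a*np.sin(b),z] for b in th for a in r]); uv=proj("top",P).astype(np.float32)
    v=cv2.remap(t,uv[:,0].reshape(len(th),-1).copy(),uv[:,1].reshape(len(th),-1).copy(),cv2.INTER_CUBIC).mean(1)
    w=np.clip(235-v,0,None); print(H,z,(w*th).sum()/w.sum(),v.astype(int).tolist())
```

```text
(0.4751, -0.2019) 0.032 0.4162131017883304 [247, 247, 247, 247, 246, 246, 246, 246, 246, 245, 243, 234, 223, 204, 183, 168, 162, 162, 162, 161, 159, 161, 172, 191, 212, 229, 242, 248, 250, 251, 251, 251, 250, 250]
(0.4751, -0.2019) 0.029 0.3662069482334729 [247, 247, 247, 246, 246, 246, 246, 246, 245, 244, 236, 226, 209, 191, 177, 172, 174, 176, 178, 177, 177, 183, 197, 213, 229, 241, 248, 250, 251, 251, 251, 250, 250, 250]
(0.4749, -0.2015) 0.032 0.3845005744834388 [247, 247, 247, 247, 246, 246, 246, 246, 245, 244, 239, 227, 213, 191, 173, 161, 160, 161, 161, 160, 160, 167, 183, 203, 223, 238, 246, 250, 251, 251, 251, 250, 250, 250]
(0.4749, -0.2015) 0.029 0.33306099600688344 [247, 247, 247, 246, 246, 246, 246, 245, 244, 240, 230, 217, 196, 180, 170, 170, 173, 176, 177, 176, 180, 191, 206, 223, 237, 246, 249, 251, 251, 250, 250, 250, 250, 249]
(0.4755, -0.2022) 0.032 0.44522045724438886 [247, 248, 247, 247, 246, 245, 245, 246, 246, 246, 245, 240, 231, 217, 197, 180, 170, 168, 169, 169, 167, 165, 169, 182, 201, 220, 236, 245, 249, 251, 251, 251, 251, 250]
(0.4755, -0.2022) 0.029 0.39470858759732597 [248, 247, 247, 246, 245, 245, 246, 246, 246, 245, 241, 233, 221, 203, 188, 180, 180, 182, 184, 184, 182, 184, 192, 206, 221, 235, 245, 249, 251, 251, 251, 250, 250, 250]
```

Request:
arm_command --deltas '[0,0,0,0,0,0,40,0,0,0,0,0,0,40,0,0,0,0,0,0.015,40,0,0,0,0,0,0.04,40,0,0,0,0,0,0.07,40,0,0,0,0,0,0.1,40,0,0,-0.08,0.017,0.04,0.1,40,0,0,-0.16,0.034,0.08,0.1,40,0,0,-0.24,0.051,0.12,0.1,40,0,0,-0.32,0.068,0.16,0.1,40,0,0,-0.382,0.08,0.19,0.1,40,0,0,-0.382,0.0853,0.207,0.1,40,0,0,-0.382,0.0853,0.207,0.095,40,0,0,-0.382,0.0853,0.207,0.09,40,0,0,-0.382,0.0853,0.207,0.084,40,0,0,-0.382,0.0853,0.207,0.084,40,0,0,-0.382,0.0853,0.207,0.084,40,0,0,-0.382,0.0853,0.207,0.084,40]' --force 15

```text
clock: 16.9
position: [0.5601, 0.0049, 0.1214]
ee_rot: [3.117, -0.394, 0.0]
force: [0.4, -0.3, -1.6]
width: 0.486
gripper_force: 15.0
```

```bash
python3 rd.py 5
python3 - <<'E'
from ov import *
s=optics.get_image("scene"); t=optics.get_image("top")
S=(.5603,.0052);G=(0,160,0);R=(0,0,255)
pol=[(circ(S,.0225,.116),G),(circ(S,.030,.100),G),(circ(S,.012,.074),R)]
c=np.round(proj("scene",[[.56,.005,.09]])[0]).astype(int)
cv2.imwrite("pics/ov5.png",np.hstack([panel(s,"scene",*c,40,5,[]),panel(s,"scene",*c,40,5,pol)]))
E
```

```text
pos [0.5602 0.0052 0.1215] sd [0.     0.0002 0.0001] yaw -0.25120576832925623 0.00027298245267096344
F [ 0.0006  0.3121 -1.2231] [0.4082 0.5884 0.3054] T [0.0543 0.0039 0.0103] grip [14.9998  0.4847]
```

View pics/ov5.png

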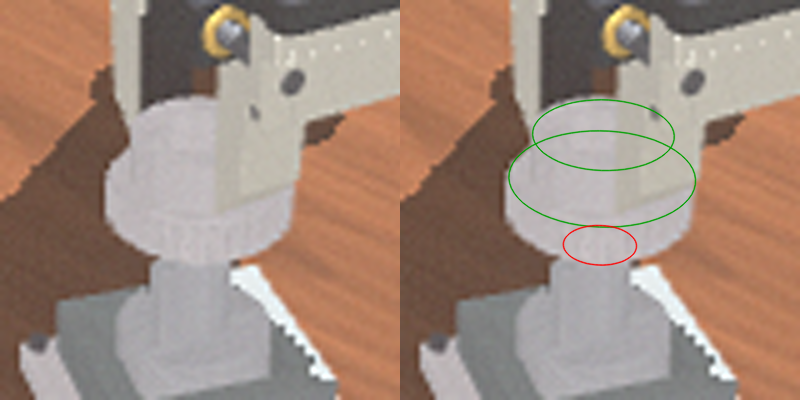

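The picture shows the hub held level over the spindle, matching the overlay rings. Lowering gently.

Request:
arm_command --deltas '[0,0,0,0,0,-0.004,40,0,0,0,0,0,-0.007,40,0,0,0,0,0,-0.009,40,0,0,0,0,0,-0.01,40,0,0,0,0,0,-0.011,40,0,0,0,0,0,-0.012,40,0,0,0,0,0,-0.0125,40,0,0,0,0,0,-0.0125,40]' --force 12

```text
clock: 18.0
position: [0.5601, 0.0056, 0.1087]
ee_rot: [3.117, -0.393, -0.0]
force: [0.4, 0.6, -2.1]
width: 0.487
gripper_force: 12.0
```

```bash
python3 rd.py 5
```

```text
pos [0.5601 0.0056 0.1088] sd [0. 0. 0.] yaw -0.2506543545527796 1.5202095829229024e-05
F [ 0.0424 -0.0022 -1.5952] [0.3045 0.4255 0.3815] T [ 0.0285  0.0089 -0.0219] grip [11.9998  0.4847]
```

Request:
arm_command --deltas '[0,0,0,0,0,-0.0005,40,0,0,0,0,0,-0.001,40,0,0,0,0,0,-0.0015,40,0,0,0,0,0,-0.002,40,0,0,0,0,0,-0.0025,40,0,0,0,0,0,-0.0025,40]'

```text
clock: 18.8
position: [0.5601, 0.0055, 0.1062]
ee_rot: [3.117, -0.393, -0.0]
force: [0.7, -0.1, -1.3]
width: 0.48
gripper_force: 12.0
```

```bash
python3 rd.py 5
```

```text
pos [0.5601 0.0055 0.1062] sd [0. 0. 0.] yaw -0.25068766003255993 3.502861797295471e-05
F [ 0.4832  0.0951 -1.435 ] [0.1673 0.3467 0.2489] T [-0.0404 -0.0302 -0.021 ] grip [11.9997  0.4828]
```

Request:
arm_command --deltas '[0,0,0,0,0,-0.0005,40,0,0,0,0,0,-0.001,40,0,0,0,0,0,-0.0015,40,0,0,0,0,0,-0.002,40,0,0,0,0,0,-0.0025,40,0,0,0,0,0,-0.003,40,0,0,0,0,0,-0.003,40]'

```text
clock: 19.7
position: [0.5601, 0.0055, 0.1032]
ee_rot: [3.117, -0.393, -0.0]
force: [0.9, -0.5, -1.8]
width: 0.483
gripper_force: 12.0
```

```bash
python3 rd.py 5
```

```text
pos [0.5601 0.0055 0.1032] sd [0. 0. 0.] yaw -0.25070491933750755 2.8012441159995035e-05
F [ 0.5386 -0.8196 -1.7234] [0.4262 0.5201 0.2428] T [-0.0997 -0.0911  0.0001] grip [11.9997  0.4838]
```

Request:
arm_command --deltas '[0,0,0,0.0002,-0.0002,-0.001,40,0,0,0,0.0002,-0.0002,-0.002,40,0,0,0,0.0002,-0.0002,-0.003,40,0,0,0,0.0002,-0.0002,-0.004,40,0,0,0,0.0002,-0.0002,-0.005,40,0,0,0,0.0002,-0.0002,-0.006,40,0,0,0,0.0002,-0.0002,-0.007,40,0,0,0,0.0002,-0.0002,-0.008,40,0,0,0,0.0002,-0.0002,-0.009,40,0,0,0,0.0002,-0.0002,-0.01,40,0,0,0,0.0002,-0.0002,-0.01,40]'

```text
clock: 21.0
position: [0.5602, 0.0054, 0.0931]
ee_rot: [3.117, -0.393, -0.0]
force: [0.2, -0.5, -1.3]
width: 0.483
gripper_force: 12.0
```

```bash
python3 rd.py 5
```

```text
pos [0.5603 0.0054 0.0932] sd [0.     0.     0.0001] yaw -0.25065375556970493 2.3798215490325316e-05
F [-0.5159  0.1611 -1.7561] [0.4964 0.6752 0.3123] T [0.0572 0.0187 0.0219] grip [11.9998  0.4834]
```

Sliding freely, with the hub bottom at about 56 mm. Down to about 44 mm.

Request:
arm_command --deltas '[0,0,0,0,0,-0.001,40,0,0,0,0,0,-0.002,40,0,0,0,0,0,-0.003,40,0,0,0,0,0,-0.004,40,0,0,0,0,0,-0.005,40,0,0,0,0,0,-0.006,40,0,0,0,0,0,-0.007,40,0,0,0,0,0,-0.008,40,0,0,0,0,0,-0.009,40,0,0,0,0,0,-0.01,40,0,0,0,0,0,-0.011,40,0,0,0,0,0,-0.0115,40,0,0,0,0,0,-0.0115,40]'

```text
clock: 22.5
position: [0.5603, 0.0054, 0.0817]
ee_rot: [3.117, -0.393, -0.0]
force: [-0.2, -0.3, -1.8]
width: 0.485
gripper_force: 12.0
```

```bash
python3 rd.py 5
```

```text
pos [0.5603 0.0054 0.0817] sd [0.     0.     0.0001] yaw -0.25065856443335016 2.3716571581126472e-05
F [-0.2641  0.2106 -1.842 ] [0.1462 0.4848 0.2544] T [0.0206 0.0195 0.0024] grip [11.9997  0.4861]
```

Request:
arm_command --deltas '[0,0,0,0,0,-0.0004,40,0,0,0,0,0,-0.0008,40,0,0,0,0,0,-0.0012,40,0,0,0,0,0,-0.0016,40,0,0,0,0,0,-0.002,40,0,0,0,0,0,-0.0023,40,0,0,0,0,0,-0.0025,40,0,0,0,0,0,-0.0025,40]' --force 8

```text
clock: 23.5
position: [0.5603, 0.0054, 0.0793]
ee_rot: [3.117, -0.393, 0.0]
force: [0.2, -0.3, -0.0]
width: 0.487
gripper_force: 8.0
```

```bash
python3 rd.py 5
```

```text
pos [0.5603 0.0054 0.0793] sd [0. 0. 0.] yaw -0.2506398944732825 3.678383050850433e-05
F [-0.19   -0.4738 -0.3572] [0.3681 0.337  0.2163] T [ 0.0315  0.0903 -0.0123] grip [8.     0.4878]
```

The weight has come off the wrist at hub bottom ≈ 42 mm, so it is seated. Release and retreat.

Request:
arm_command --deltas '[0,0,0,0,0,0,64,0,0,0,0,0,0,64,0,0,0,0,0,0,64,0,0,0,0,0,0,64,0,0,0,0,0,0.02,64,0,0,0,0,0,0.06,64,0,0,0,0,0,0.1,64,0,0,0,-0.05,-0.04,0.14,64,0,0,0,-0.1,-0.08,0.16,64,0,0,0,-0.1,-0.12,0.16,64,0,0,0,-0.1,-0.16,0.16,64,0,0,0,-0.1,-0.16,0.16,64,0,0,0,-0.1,-0.16,0.16,64]'

```text
clock: 25.0
position: [0.4598, -0.1569, 0.2395]
ee_rot: [3.115, -0.4, 0.001]
force: [-0.5, -0.4, -0.2]
width: 0.699
gripper_force: 0.0
```

Run:
```python
from ov import *
s=optics.get_image("scene"); t=optics.get_image("top")
S=(.5603,.0052);G=(0,160,0);R=(0,0,255)
pol=[(circ(S,.0225,.074),G),(circ(S,.030,.058),G),(circ(S,.012,.074),R),(circ(S,.030,.042),G)]
c=np.round(proj("scene",[[.56,.005,.06]])[0]).astype(int);d=np.round(proj("top",[[.56,.005,.06]])[0]).astype(int)
cv2.imwrite("pics/ov6.png",np.hstack([panel(s,"scene",*c,33,6,[]),panel(s,"scene",*c,33,6,pol)]))
```

```text
(no output)
```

View pics/ov6.png

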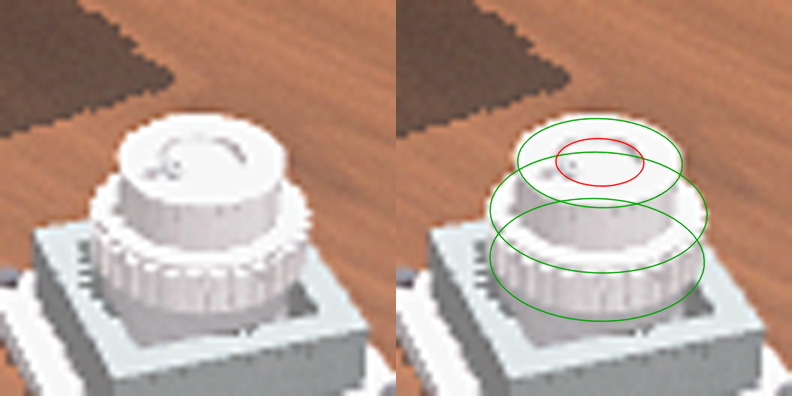

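The picture shows the hub around the spindle, but its outline sits about 1 px above the overlay. I'll compare that numerically against the same outline when the hub was on the bench.

Run:
```python
from ov import *
s1=optics.get_image("scene"); cv2.imwrite("pics/scene_end.png",s1); s0=cv2.imread("pics/scene0.png")
def top(im,c,z):
    # sub-pixel row of upper rim of the barrel at a few columns: wood (saturated) -> white
    sat=cv2.cvtColor(im,cv2.COLOR_BGR2HSV)[...,1].astype(float); q=proj("scene",circ(c,.0225,z)); i=q[:,1].argmin(); r=[]
    for x in range(int(q[i,0])-5,int(q[i,0])+6):
        y0=int(q[i,1]); col=sat[y0-8:y0+8,x]; k=np.where((col[:-1]>=60)&(col[1:]<60))[0]
        if len(k): k=k[-1]; y=y0-8+k+(col[k]-60)/(col[k]-col[k+1]); up=q[q[:,1]<q[:,1].mean()]; up=up[up[:,0].argsort()]; r.append(y-np.interp(x,up[:,0],up[:,1]))
    return np.round(np.median(r),2),len(r)
print("bench",top(s0,(.4751,-.2019),.032))
for dz in (0,.001,.002,.003,.004): print(dz,top(s1,(.5603,.0052),.074+dz))
```

```text
bench (np.float64(-0.87), 11)
0 (np.float64(-0.8), 11)
0.001 (np.float64(-0.29), 11)
0.002 (np.float64(0.21), 11)
0.003 (np.float64(0.71), 11)
0.004 (np.float64(1.22), 11)
```

The rim offset is the same on the bench (-0.87 px) and on the stand (-0.80 px). The hub is therefore home within about 0.2 mm, so I'll hand in.

```bash
python3 -c "
from cell import arm; print(arm.sign_off())"
```

```text
the job is handed in; nothing more can be done
None
```

The key stands on the floor of the spindle slot, the pulley sits over it on the flange (within about 0.2 mm by camera), and the job was handed in at about 25 s; sign-off gave no verdict.

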